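Snug an adjustable wrench on a buggy's wheel nut and tighten it

ROBOT

A 6-joint arm with a two-finger parallel gripper is mounted at the origin on the work surface. World frame = base frame: x ahead of the robot, y to its left, z up, the work surface at z = 0. Lengths are in mm, angles in rad, forces in N, time in s.
With the tool pointing down it reaches from about 275 to 750 mm from the base axis. Payload 10.2 kg.
Tool frame: the origin (TCP) lies on the centre line of the jaws, within the pads' length; the fingertips stand 17 mm ahead of it and the grasp point (between the pads) lies 2 mm behind it; z points along the fingers, y is the line along which they close (so a half turn about z gives the same grasp; the last joint's range is limited). The gripper opens to 85 mm and grips with 20 to 120 N. Pads are 22 mm wide; open, the fingers measure 114 mm over their backs; the gripper's body (76 mm by 85 mm) begins 54 mm behind the grasp point. The pads swing forward as they close: fully open they stand 13 mm farther back than shut.
Start: joints at [-1.457, 0.313, 1.498, -0, 1.331, -0.223], TCP at [173.483, -495.515, 248.294] pointing down, gripper open.
Joint ranges: [-2.94, 2.94], [-0.97, 2.17], [0.19, 2.56], [-1.23, 4.37], [0.02, 3.11], [-2.88, 2.88]. Speed limits (rad/s): [2.39, 2.39, 3.01, 3.14, 3.14, 3.14].

INTERFACE

Orientations are given as a unit quaternion [w, x, y, z].
In Python, from rig import ctrl gives the robot as it stands. The module is installed in compiled form; this text tells all that it offers.
- The arm moves only by the shell command python3 -m jog 'ROWS' [FORCE]. ROWS is JSON, a list of rows, each an object with "delta_pos": the shift along the world's x, y, z in mm, a list of three; "angular": the turn, a rotation vector about the world's x, y, z in rad, a list of three; "fingers": the opening, from 0 (shut) to 1 (fully open). In form: [{"delta_pos": [tx, ty, tz], "angular": [rx, ry, rz], "fingers": fingers}, ...]. A call has 1 to 10 rows; each row is the pose to reach, as a shift and turn from the pose commanded when the call began; what a row does not reach only later rows make up. A row lasts 1/8 s, in which the tool goes at most 62.5 mm and 10.7 degrees, less where a joint would pass 70% of its speed; a pose out of reach is approached as far as the arm can. A call with a gripper value outside its range is refused whole. The fingers move at their own pace and stop on an object; FORCE is the grip in N (left out, the last holds). Time passes only in rows, so rows that repeat a pose let the fingers close. It gives the time, the measured TCP pose, the force, the opening and the grip force at its end, in the units of the state.
- ctrl.sense(): the state, without advancing time (a new reading comes with each control period).
- ctrl.capture(name): name is "side" or "top"; returns a dict with "pixels" (384x512x3 uint8, blue, green, red), "fx", "fy", "cx", "cy" (pixels), "R" (3x3) and "t" (3): a world point X has camera coordinates R X + t. Camera axes: x right, y down, z forward; pixel columns grow to the right and rows downward; lengths in mm; the calibration is good to about 2 mm. A picture is of the moment at which its call begins. There is no depth.
- ctrl.finish_job(): hands the job in; it is judged then, once.
The state is a dict: "time_s": time; "joints": joint angles; "dq": joint speeds; "tau": joint torques, N m; "eef_pos": TCP position; "ee_rot": TCP orientation; "force": force on the tool from outside, world axes, zero at the start; "wrist_torque": the same for the moment, N m; "grip_width": opening from 0.0 (shut) to 1.0 (fully open); "grip_force": force on a finger pad.
Only numpy, scipy, OpenCV 4.12 (cv2) and the standard library are available. Lean on these libraries where they do the work, as an engineer would, in place of code of your own. Each camera call takes 0.05 s, during which the arm holds its last target. There are 200 camera calls.

TASK

The adjustable wrench lies loosely over the wheel nut with its jaw open. Leave it there and roll its worm, bearing on it only lightly, until the jaw is snug on the nut with no play; only then swing the handle clockwise (seen from above) to tighten the nut by a sixth of a turn. Leave the wrench lying level and snug on the nut, let go, and do not disturb the cup, the speaker or the screwdriver.

Things in the scene. Friction and masses are not known exactly. Their poses are not given: they have to be found in the camera images.
- stand: Round aluminium foot (150 mm across) of a sprung wheel stand, fixed; origin under its centre on the bench. A model-car wheel lies flat on it: black tyre 188 mm across, its upper side wall a flat ring of 62 to 90 mm radius, top 95 mm above the bench; inside it the white disc is recessed (78 mm above the bench). The nut is in the middle of the wheel.
- wheel (a joint): How far (m) the wheel, with nut and wrench, has sunk straight down on the stand's spring: 0 at rest, 0.004 at the bottom. It begins to sink under 1 to 6 N (the weights vary) and then yields 1 mm per 6 N; it springs back. A given depth is therefore no sure measure of the pressure.
- nut (a joint): Angle (rad) the wheel nut has turned, 0 at the start, growing clockwise seen from above (tightening). It turns stiffly, about 0.2 N m, and has no stop within 2.5 rad.
- nut_centre (a point): Centre of the top face of the plain hexagonal wheel nut: 24 mm across flats, 27.7 mm across corners, 14 mm high, axis vertical, on a round flange 38 mm across whose top is 95 mm above the bench (level with the tyre's top). Turns with the nut; z up. A 10 mm thick axle end stands 3.5 mm above the nut's top.
- wrench: Steel adjustable wrench, about 230 mm long, loose (0.4 kg), lying flat on the nut's flange and the tyre, its open mouth round the nut. Frame: origin at the underside, in the middle of the mouth; x out of the mouth (the handle lies the other way), z up. Head and jaws 13 mm thick; head from x = -63 to -17 mm, y = +-23 mm.
- mouth (a point): The wrench's origin, with its axes: on the nut's axis, 14 mm below the nut's top, when snug. Fixed jaw at -y, its flat face at y = -12 mm; moving jaw at +y, its face at y = -12 mm + opening; throat wall at x = -17 mm, jaw tips at x = +12 mm.
- worm_top (a point): Highest point of the worm, a knurled steel roller behind the jaws: 22 mm diameter, 16 mm long, axle along the wrench's y; at (-36, 6, 17.5) mm of the wrench, 4.5 mm proud of the head, 3.5 mm above the nut's top. Has the wrench's axes. Stroking a pressed fingertip over it towards the nut (wrench +x) closes the jaw, the other way opens it; this takes about 5 N along the surface, so press 8-12 N.
- worm: The worm itself; origin at its centre (11 mm below worm_top), y along its axle; turns about y with positive sense closing the jaw, 1.2 mm of jaw per rad (0.11 mm per mm of stroke). It stays where it is left; when the jaw meets the nut it stops and the fingertip slips over it, dragging harder.
- jaw (a joint): Opening of the wrench's jaw (m), between its two flat faces: 0.027 to 0.030 at the start, 0.024 when snug on the nut; the reading is too noisy to tell snug from nearly snug at a glance.
- handle_grip (a point): On the handle's centre line at mid thickness, 148 mm from the nut's axis; good to push or grip. Wrench axes. The handle is 22 mm wide, 11 mm thick, starts at (-40, 2) mm of the wrench and runs 187 mm at 165 degrees counter-clockwise from its +x (to -x, a little +y). Over 100 mm from the nut's axis it hangs free, underside 95 mm above the bench; push it sideways or straddle it.
- cup: White paper cup, 76 mm across the rim, 95 mm high, bystander; origin under its centre.
- speaker: Round black rubber-skinned speaker, 84 mm across, 45 mm high, bystander; origin under its centre.
- driver: Screwdriver with a blue handle lying on the bench, bystander; origin under its middle, x along it to the tip.
Mind the look-alikes: they are no part of the job. Leave any pink look-alike of the stand alone.

How it is judged (in metres and radians):
On the way, in this order (a step that is already met when the one before it is completed fails the run):
1. the jaw is closed snugly on the nut, before the nut is turned (value of joint jaw below 0.0247 m and value of joint nut below 0.12 rad and horizontal distance between mouth and nut_centre below 0.006 m and z of mouth in the frame of nut_centre between -0.018 and -0.01 m and angle between wrench's own z axis and vertical below 0.1 rad), for 0.2 s.
2. the nut is tightened with the snug wrench by 45 to 80 degrees (value of joint jaw below 0.0247 m and value of joint nut between 0.785 and 1.4 rad and horizontal distance between mouth and nut_centre below 0.006 m and z of mouth in the frame of nut_centre between -0.018 and -0.01 m and angle between wrench's own z axis and vertical below 0.1 rad), for 0.2 s.
At the end, for the whole second after the job is handed in: The nut stands 45 to 80 degrees (0.785 to 1.4 rad) clockwise of its start, the jaw is open by less than 24.7 mm (snug), and the wrench lies level (within 0.1 rad) and at rest on the nut, its mouth within 6 mm of the nut's axis, released (all of step 2 and linear speed of wrench below 0.02 m/s and contact force between the fingers and wrench below 0.1 N); the robot touches nothing.
It fails at once if the nut is turned (over 0.15 rad either way) while the jaw is slack (open over 25 mm) (value of joint jaw above 0.025 m and (value of joint nut above 0.15 rad or value of joint nut below -0.15 rad)).
It fails at once if the nut is loosened by more than 0.2 rad (value of joint nut below -0.2 rad).
It fails at once if the worm is pressed with more than 17 N (contact force between the fingers and worm above 17 N).
It fails at once if the wrench is lifted off the nut (z of mouth in the frame of nut_centre above -0.004 m).
It fails at once if the cup, speaker or screwdriver is moved over 30 mm, or the cup or speaker tipped ((distance of cup from where it was at the start of the episode above 0.03 m or angle between cup's own z axis and vertical above 0.35 rad) or (distance of speaker from where it was at the start of the episode above 0.03 m or angle between speaker's own z axis and vertical above 0.35 rad) or distance of driver from where it was at the start of the episode above 0.03 m).
It also fails if it takes over 72 s, if anything falls off the work surface, if the arm or the gripper's body presses on something with over 40 N, if the wrist force passes 120 N, or if a joint passes its speed limit or range.

## Working session

There is one attempt and no reset: what is moved stays moved. The work goes in short steps, Python scripts to look and compute and a shell command to move; the robot and the scene stay as the last step left them, time stands still between calls to the robot, and variables do not carry over. Pictures are saved under pics/ and viewed, at most 13 in all, crops included, and the job is handed in when it is done.

```bash
mkdir -p pics; ls; python3 - <<'E'
from rig import ctrl
import cv2,numpy as np
for n in ("side","top"):
    c=ctrl.capture(n); cv2.imwrite(f"pics/{n}0.png",c["pixels"]); print(n,c["fx"],c["fy"],c["cx"],c["cy"],np.round(c["R"],4).tolist(),np.round(c["t"],1).tolist())
s=ctrl.sense(); print({k:np.round(v,3).tolist() for k,v in s.items()})
E
```

```text
pics
side 444.0140269982898 444.0140269982898 258.5035071389448 198.66057800181878 [[-0.7567, -0.6535, -0.0149], [-0.4934, 0.5859, -0.6428], [0.4288, -0.4791, -0.7659]] [463.7, 333.4, 923.8]
top 443.5918965940852 443.5918965940852 262.4082437110817 192.99661087084166 [[-0.0135, -0.9998, 0.0133], [-0.996, 0.0123, -0.0881], [0.0879, -0.0145, -0.996]] [24.1, 582.8, 1416.6]
{'time_s': 0.1, 'joints': [-1.457, 0.313, 1.498, 0.0, 1.331, -0.223], 'dq': [0.0, -0.001, -0.004, 0.0, -0.002, -0.0], 'tau': [0.003, -41.29, -26.014, -0.0, 0.003, -0.0], 'eef_pos': [173.458, -495.293, 247.759], 'ee_rot': [-0.001, 0.986, 0.168, 0.0], 'force': [-0.174, -0.785, -0.387], 'wrist_torque': [0.028, -0.016, 0.022], 'grip_force': 0.0, 'grip_width': 1.001}
```

View pics/side0.png

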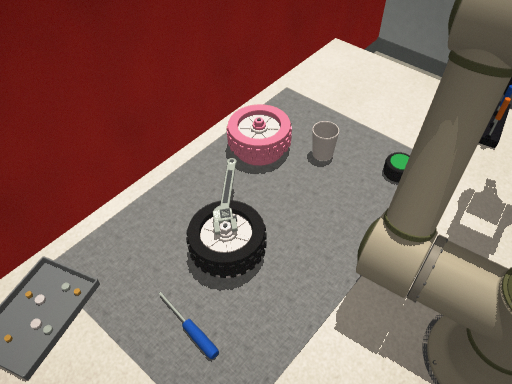

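View pics/top0.png

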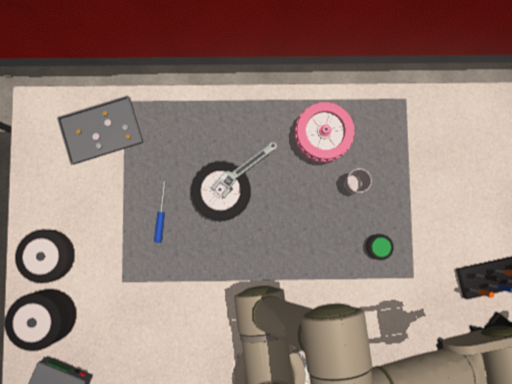

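Side view: the black wheel is at about (227,237) and the handle end at (231,162). Top view: the wheel is at (220,190), the handle end at (273,146), with the pink look-alike at (323,131) left alone. Next I'll take zoomed crops.

```bash
cat > h.py <<'E'
import cv2,numpy as np
from rig import ctrl
def cap(n): return ctrl.capture(n)
def plane(c,u,v,z):
    R=np.array(c["R"]);t=np.array(c["t"]);o=-R.T@t
    d=R.T@np.array([(u-c["cx"])/c["fx"],(v-c["cy"])/c["fy"],1]); return o+d*(z-o[2])/d[2]
def ray(c,u,v):
    R=np.array(c["R"]);t=np.array(c["t"]);d=R.T@np.array([(u-c["cx"])/c["fx"],(v-c["cy"])/c["fy"],1]);return -R.T@t,d/np.linalg.norm(d)
def tri(c1,p1,c2,p2):
    A=np.zeros((3,3));b=np.zeros(3)
    for c,p in((c1,p1),(c2,p2)):
        o,d=ray(c,*p);M=np.eye(3)-np.outer(d,d);A+=M;b+=M@o
    X=np.linalg.solve(A,b);return X,[round(float(np.linalg.norm(np.cross(X-ray(c,*p)[0],ray(c,*p)[1]))),1) for c,p in((c1,p1),(c2,p2))]
def proj(c,X):
    q=np.array(c["R"])@np.array(X)+np.array(c["t"]);return c["fx"]*q[0]/q[2]+c["cx"],c["fy"]*q[1]/q[2]+c["cy"]
E
python3 - <<'E'
from h import *
s=cap("side");t=cap("top")
a=cv2.resize(s["pixels"][145:285,180:275],None,fx=4,fy=4,interpolation=cv2.INTER_CUBIC)
b=cv2.resize(t["pixels"][135:230,185:285],None,fx=4,fy=4,interpolation=cv2.INTER_CUBIC)
o=np.zeros((560,785,3),np.uint8);o[:560,:380]=a;o[:380,385:785]=b
cv2.imwrite("pics/z1.png",o)
# tyre outer
for n,c,(u,v) in(("side",s,(227,237)),("top",t,(220,190))):
    g=c["pixels"].max(2)<40
    k,l,st,ce=cv2.connectedComponentsWithStats(g.astype(np.uint8))
    for i in range(1,k):
        x,y,w,h,A=st[i]
        if A>300 and x<u<x+w and y<v<y+h: print(n,st[i],ce[i])
E
```

```text
side [ 187  232   79   46 1099] [228.24294813 262.18016379]
```

View pics/z1.png

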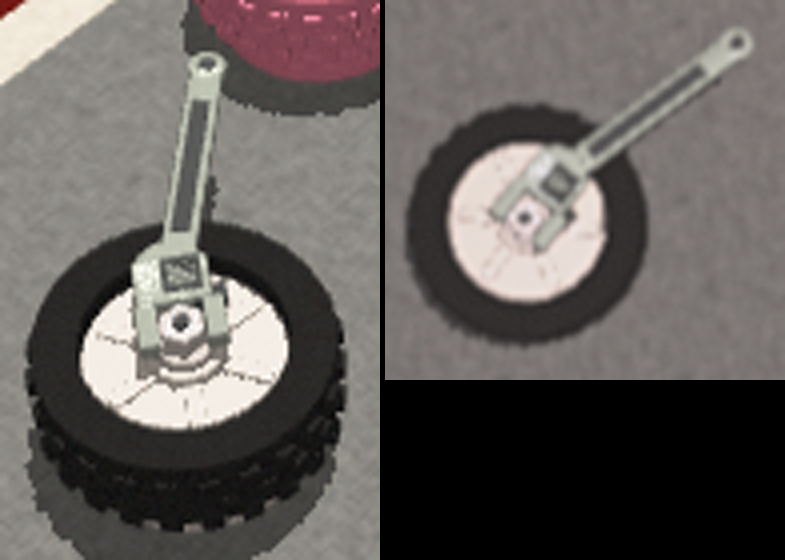

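The crops show the axle hole at side (225.5,225.5) and top (220,189.5), the worm at side (225.5,213) and top (228.5,180.5), and the handle hole at side (231.5,161.2) and top (273,145.5).

```bash
python3 - <<'E'
from h import *
s=cap("side");t=cap("top")
P={}
for n,a,b,z in(("axle",(225.5,225.5),(220,189.5),112.5),("worm",(225.5,213),(228.5,180.5),112.5),("hole",(231.5,161.2),(273,145.5),106)):
    X,r=tri(s,a,t,b);P[n]=X;print(n,X.round(1),r,"planes",plane(s,*a,z).round(1),plane(t,*b,z).round(1))
# hole in wrench frame
L=np.array([-40,2])+187*np.array([np.cos(np.radians(165)),np.sin(np.radians(165))])
Lh=np.array([-40,2])+176*np.array([np.cos(np.radians(165)),np.sin(np.radians(165))])
d=(P["hole"]-P["axle"])[:2]
print("dist",np.linalg.norm(d),L,Lh)
th=np.arctan2(d[1],d[0])-np.arctan2(Lh[1],Lh[0]);print("wrench yaw",np.degrees(th)%360)
c,sn=np.cos(th),np.sin(th);R=np.array([[c,-sn],[sn,c]])
m=P["hole"][:2]-R@Lh
print("R x",R[:,0],"pred worm",P["axle"][:2]+R@[-36,6], "grip",P["axle"][:2]+R@(np.array([-40,2])+0*L), "mouth",m)
for k in np.arange(100,125,5):
  g=np.array([-40,2])+k*np.array([np.cos(np.radians(165)),np.sin(np.radians(165))]);print(k,np.linalg.norm(g),P["axle"][:2]+R@g)
# lines of jaw direction: fixed jaw edge
print(ctrl.sense()["ee_rot"])
E
```

```text
axle [587.  146.5 105.5] [1.8, 1.8] planes [581.6 149.  112.5] [587.7 147.1 112.5]
worm [613.9 119.8 104.2] [2.7, 2.7] planes [606.7 122.6 112.5] [615.1 121.  112.5]
hole [723.  -18.6 100.1] [1.9, 1.9] planes [717.1 -15.5 106. ] [723.4 -17.1 106. ]
dist 213.89168048315358 [-220.62812952   50.39916143] [-210.00294543   47.55215194]
wrench yaw 142.2329796724909
R x [-0.79050767  0.61245214] pred worm [611.80591442 119.74950013] grip [617.41775365 120.46172228] mouth [586.11470309 147.64289374]
100 139.40923293797135 [677.92350369  40.84354463]
105 144.40041876591366 [680.94879119  36.86263574]
110 149.39219407716357 [683.9740787   32.88172686]
115 154.38450169173908 [686.9993662   28.90081798]
120 159.37729158830712 [690.0246537  24.9199091]
[-2.23161783e-04  9.85857425e-01  1.67586058e-01  6.66114844e-06]
```

```bash
python3 -m jog '[{"delta_pos":[60,60,0],"angular":[0,0,0.18],"fingers":0},{"delta_pos":[105,120,0],"angular":[0,0,0.36],"fingers":0},{"delta_pos":[145,175,0],"angular":[0,0,0.54],"fingers":0},{"delta_pos":[180,225,0],"angular":[0,0,0.72],"fingers":0},{"delta_pos":[215,275,0],"angular":[0,0,0.9],"fingers":0},{"delta_pos":[250,325,0],"angular":[0,0,1.08],"fingers":0},{"delta_pos":[285,375,0],"angular":[0,0,1.26],"fingers":0},{"delta_pos":[320,425,0],"angular":[0,0,1.44],"fingers":0},{"delta_pos":[350,470,0],"angular":[0,0,1.62],"fingers":0},{"delta_pos":[380,520,0],"angular":[0,0,1.8],"fingers":0}]' 40
```

```text
time_s: 1.55
eef_pos: [543.7, 9.3, 248.3]
ee_rot: [0.0, 0.479, 0.878, -0.0]
force: [0.2, -1.4, -0.3]
grip_width: -0.003
grip_force: 0.0
```

```bash
python3 -m jog '[{"delta_pos":[30,45,0],"angular":[0,0,0.15],"fingers":0},{"delta_pos":[63.5,92.5,-30],"angular":[0,0,0.345],"fingers":0},{"delta_pos":[63.5,92.5,-80],"angular":[0,0,0.345],"fingers":0},{"delta_pos":[63.5,92.5,-100],"angular":[0,0,0.345],"fingers":0},{"delta_pos":[63.5,92.5,-100],"angular":[0,0,0.345],"fingers":0}]'; python3 - <<'E'
from h import *
s=cap("side");t=cap("top");S=ctrl.sense()
print(S["joints"],S["eef_pos"],S["ee_rot"],S["force"])
a=cv2.resize(s["pixels"][145:285,180:275],None,fx=4,fy=4,interpolation=cv2.INTER_CUBIC)
b=cv2.resize(t["pixels"][135:230,185:285],None,fx=4,fy=4,interpolation=cv2.INTER_CUBIC)
o=np.zeros((560,785,3),np.uint8);o[:560,:380]=a;o[:380,385:785]=b
cv2.imwrite("pics/z2.png",o)
E
```

```text
time_s: 2.17
eef_pos: [605.7, 100.0, 146.8]
ee_rot: [-0.002, 0.324, 0.946, -0.0]
force: [-0.3, -1.2, 0.5]
grip_width: 0.002
grip_force: 0.0
[-2.73068603e-02  5.93845314e-01  1.33918594e+00 -1.45987958e-05
  1.20698876e+00 -9.38164313e-01] [606.79724394  99.76627421 149.42921762] [7.52613912e-04 3.24011562e-01 9.46052794e-01 2.27859608e-04] [0.41918588 0.44435564 0.4918804 ]
```

View pics/z2.png

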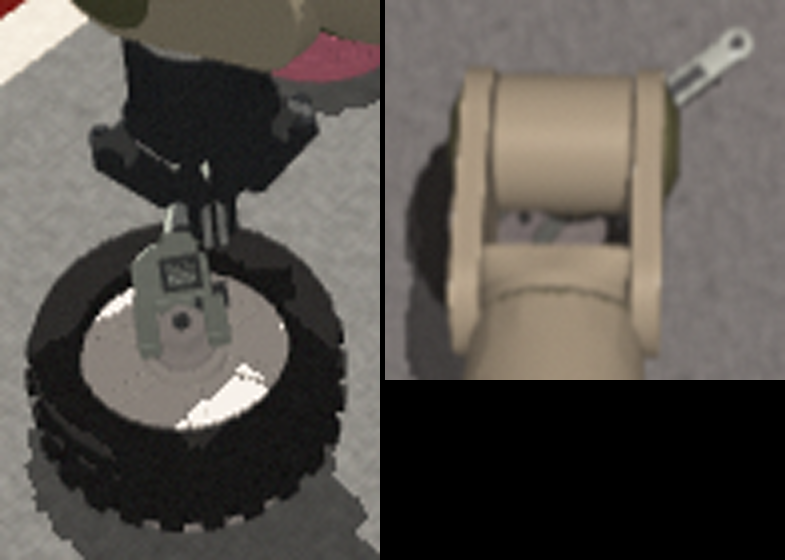

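The fingertips show at side crop (214,246), i.e. about (233.5,206.5), short of the worm at (225.5,213). I'll check that against the projection.

```bash
python3 - <<'E'
from h import *
s=cap("side")
e=ctrl.sense()["eef_pos"]
for dz in (17,12): print(proj(s,[e[0],e[1],e[2]-dz]))
for p in ([611,121.8,112.5],[606.7,122.6,112.5],[615,121,112.5]): print(proj(s,p))
E
```

```text
(np.float64(231.55480931930327), np.float64(201.65198963971946))
(np.float64(231.42268078464022), np.float64(200.27854493417962))
(np.float64(224.39289645088206), np.float64(211.8639247904552))
(np.float64(225.48688894157183), np.float64(212.99917683803358))
(np.float64(223.395845445544), np.float64(210.79799907484238))
```

```bash
python3 -m jog '[{"delta_pos":[10,17,0],"angular":[0,0,0],"fingers":0},{"delta_pos":[10,17,-13],"angular":[0,0,0],"fingers":0},{"delta_pos":[10,17,-14],"angular":[0,0,0],"fingers":0},{"delta_pos":[10,17,-14],"angular":[0,0,0],"fingers":0},{"delta_pos":[10,17,-14],"angular":[0,0,0],"fingers":0}]'; python3 - <<'E'
from h import *
s=cap("side");S=ctrl.sense();print(S["eef_pos"],S["ee_rot"],S["force"])
cv2.imwrite("pics/z3.png",cv2.resize(s["pixels"][175:255,185:275],None,fx=6,fy=6,interpolation=cv2.INTER_CUBIC))
E
```

```text
time_s: 2.95
eef_pos: [616.4, 116.5, 134.7]
ee_rot: [0.0, 0.324, 0.946, 0.0]
force: [-0.2, -0.1, 0.6]
grip_width: 0.0
grip_force: 0.0
[616.3893337  116.60378602 134.64242069] [2.51400643e-04 3.24072036e-01 9.46032372e-01 5.36873063e-05] [ 0.33340833 -0.30930064  0.27331808]
```

View pics/z3.png

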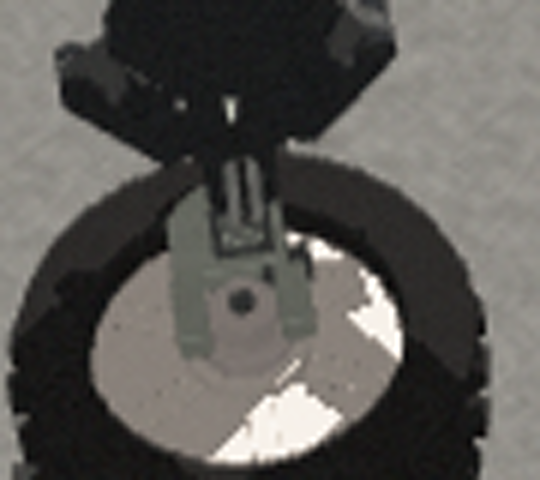

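The closed fingers are centred on the worm, at crop (243,232), with the tips just above its rear half. Now I'll feel for contact.

```bash
python3 -m jog '[{"delta_pos":[0,0,-2],"angular":[0,0,0],"fingers":0},{"delta_pos":[0,0,-4],"angular":[0,0,0],"fingers":0},{"delta_pos":[0,0,-4],"angular":[0,0,0],"fingers":0},{"delta_pos":[0,0,-4],"angular":[0,0,0],"fingers":0}]';python3 -m jog '[{"delta_pos":[0,0,-1],"angular":[0,0,0],"fingers":0},{"delta_pos":[0,0,-1],"angular":[0,0,0],"fingers":0},{"delta_pos":[0,0,-1],"angular":[0,0,0],"fingers":0}]'
```

```text
time_s: 3.5
eef_pos: [616.3, 116.9, 130.3]
ee_rot: [0.0, 0.324, 0.946, 0.0]
force: [0.0, 0.3, -0.8]
grip_width: 0.004
grip_force: 0.0
time_s: 3.88
eef_pos: [616.4, 116.9, 129.5]
ee_rot: [0.0, 0.324, 0.946, 0.0]
force: [-0.1, 0.4, 2.1]
grip_width: 0.001
grip_force: 1.2
```

```bash
python3 -m jog '[{"delta_pos":[0,0,-0.5],"angular":[0,0,0],"fingers":0},{"delta_pos":[0,0,-0.5],"angular":[0,0,0],"fingers":0},{"delta_pos":[0,0,-0.5],"angular":[0,0,0],"fingers":0}]';python3 -m jog '[{"delta_pos":[0,0,-0.5],"angular":[0,0,0],"fingers":0},{"delta_pos":[0,0,-0.5],"angular":[0,0,0],"fingers":0},{"delta_pos":[0,0,-0.5],"angular":[0,0,0],"fingers":0}]'
```

```text
time_s: 4.25
eef_pos: [616.5, 116.9, 129.3]
ee_rot: [0.0, 0.324, 0.946, 0.0]
force: [-1.6, -0.5, 4.2]
grip_width: 0.001
grip_force: 2.7
time_s: 4.62
eef_pos: [616.5, 116.9, 129.1]
ee_rot: [0.0, 0.324, 0.946, 0.0]
force: [-2.2, 0.2, 7.0]
grip_width: 0.002
grip_force: 3.4
```

```bash
python3 -m jog '[{"delta_pos":[0,0,-0.5],"angular":[0,0,0],"fingers":0},{"delta_pos":[0,0,-0.5],"angular":[0,0,0],"fingers":0},{"delta_pos":[0,0,-0.5],"angular":[0,0,0],"fingers":0}]';python3 -m jog '[{"delta_pos":[-1.6,1.2,0],"angular":[0,0,0],"fingers":0},{"delta_pos":[-3.2,2.4,0],"angular":[0,0,0],"fingers":0},{"delta_pos":[-3.2,2.4,0],"angular":[0,0,0],"fingers":0}]'
```

```text
time_s: 5.0
eef_pos: [616.5, 116.9, 128.8]
ee_rot: [0.0, 0.324, 0.946, 0.0]
force: [-1.7, -0.1, 8.9]
grip_width: 0.003
grip_force: 4.1
time_s: 5.38
eef_pos: [614.4, 118.5, 129.1]
ee_rot: [0.002, 0.324, 0.946, 0.0]
force: [2.2, -3.4, 6.9]
grip_width: 0.004
grip_force: 3.3
```

```bash
python3 -m jog '[{"delta_pos":[-1.6,1.2,-0.5],"angular":[0,0,0],"fingers":0},{"delta_pos":[-3.2,2.4,-0.5],"angular":[0,0,0],"fingers":0},{"delta_pos":[-3.2,2.4,-0.5],"angular":[0,0,0],"fingers":0}]';python3 -m jog '[{"delta_pos":[-1.6,1.2,0],"angular":[0,0,0],"fingers":0},{"delta_pos":[-3.2,2.4,0],"angular":[0,0,0],"fingers":0},{"delta_pos":[-3.2,2.4,0],"angular":[0,0,0],"fingers":0}]'
```

```text
time_s: 5.75
eef_pos: [611.4, 120.8, 128.9]
ee_rot: [0.003, 0.324, 0.946, 0.0]
force: [2.5, -3.7, 7.2]
grip_width: -0.0
grip_force: 3.8
time_s: 6.12
eef_pos: [608.2, 123.3, 128.9]
ee_rot: [0.003, 0.324, 0.946, 0.0]
force: [2.5, -3.5, 7.8]
grip_width: -0.0
grip_force: 3.8
```

```bash
python3 -m jog '[{"delta_pos":[-1.6,1.2,-0.4],"angular":[0,0,0],"fingers":0},{"delta_pos":[-3.2,2.4,-0.4],"angular":[0,0,0],"fingers":0},{"delta_pos":[-4.8,3.6,-0.4],"angular":[0,0,0],"fingers":0}]';python3 - <<'E'
from h import *
c=cap("side");cv2.imwrite("pics/z4.png",cv2.resize(c["pixels"][175:255,185:275],None,fx=6,fy=6,interpolation=cv2.INTER_CUBIC))
E
```

```text
time_s: 6.5
eef_pos: [603.2, 127.2, 128.3]
ee_rot: [0.002, 0.324, 0.946, 0.0]
force: [1.3, -1.0, 6.0]
grip_width: 0.004
grip_force: 2.4
```

View pics/z4.png

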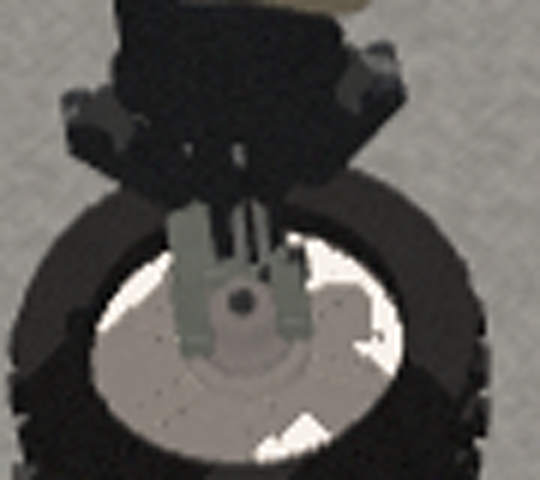

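```bash
python3 -m jog '[{"delta_pos":[0,0,6],"angular":[0,0,0],"fingers":0},{"delta_pos":[15.6,-11.7,6],"angular":[0,0,0],"fingers":0},{"delta_pos":[15.6,-11.7,4],"angular":[0,0,0],"fingers":0},{"delta_pos":[15.6,-11.7,2.5],"angular":[0,0,0],"fingers":0},{"delta_pos":[15.6,-11.7,1.8],"angular":[0,0,0],"fingers":0},{"delta_pos":[15.6,-11.7,1.2],"angular":[0,0,0],"fingers":0},{"delta_pos":[15.6,-11.7,0.7],"angular":[0,0,0],"fingers":0},{"delta_pos":[15.6,-11.7,0.7],"angular":[0,0,0],"fingers":0}]';python3 -m jog '[{"delta_pos":[-1.6,1.2,-0.5],"angular":[0,0,0],"fingers":0},{"delta_pos":[-3.2,2.4,-0.5],"angular":[0,0,0],"fingers":0},{"delta_pos":[-4.8,3.6,-0.5],"angular":[0,0,0],"fingers":0}]'
```

```text
time_s: 7.55
eef_pos: [617.3, 116.1, 128.7]
ee_rot: [0.0, 0.324, 0.946, -0.0]
force: [-2.4, -2.0, 8.1]
grip_width: 0.004
grip_force: 4.3
time_s: 7.92
eef_pos: [613.7, 118.8, 128.8]
ee_rot: [0.002, 0.324, 0.946, -0.0]
force: [2.0, -6.1, 8.1]
grip_width: 0.001
grip_force: 4.1
```

```bash
python3 -m jog '[{"delta_pos":[-1.6,1.2,0],"angular":[0,0,0],"fingers":0},{"delta_pos":[-3.2,2.4,0],"angular":[0,0,0],"fingers":0},{"delta_pos":[-4.8,3.6,0],"angular":[0,0,0],"fingers":0}]';python3 -m jog '[{"delta_pos":[-1.6,1.2,0],"angular":[0,0,0],"fingers":0},{"delta_pos":[-3.2,2.4,0],"angular":[0,0,0],"fingers":0},{"delta_pos":[-4.8,3.6,0],"angular":[0,0,0],"fingers":0}]'
```

```text
time_s: 8.3
eef_pos: [609.0, 122.5, 128.8]
ee_rot: [0.003, 0.324, 0.946, -0.0]
force: [2.3, -4.7, 8.1]
grip_width: 0.003
grip_force: 4.0
time_s: 8.68
eef_pos: [604.0, 126.6, 128.6]
ee_rot: [0.002, 0.324, 0.946, 0.0]
force: [1.6, -1.1, 7.2]
grip_width: 0.004
grip_force: 2.7
```

```bash
python3 -m jog '[{"delta_pos":[0,0,6],"angular":[0,0,0],"fingers":0},{"delta_pos":[14.4,-10.8,6],"angular":[0,0,0],"fingers":0},{"delta_pos":[14.4,-10.8,4],"angular":[0,0,0],"fingers":0},{"delta_pos":[14.4,-10.8,2.5],"angular":[0,0,0],"fingers":0},{"delta_pos":[14.4,-10.8,1.5],"angular":[0,0,0],"fingers":0},{"delta_pos":[14.4,-10.8,1],"angular":[0,0,0],"fingers":0},{"delta_pos":[14.4,-10.8,0.5],"angular":[0,0,0],"fingers":0},{"delta_pos":[14.4,-10.8,0.5],"angular":[0,0,0],"fingers":0}]';python3 -m jog '[{"delta_pos":[-1.6,1.2,-0.5],"angular":[0,0,0],"fingers":0},{"delta_pos":[-3.2,2.4,-0.5],"angular":[0,0,0],"fingers":0},{"delta_pos":[-4.8,3.6,-0.5],"angular":[0,0,0],"fingers":0}]'
```

```text
time_s: 9.68
eef_pos: [617.0, 116.4, 128.7]
ee_rot: [-0.0, 0.324, 0.946, -0.0]
force: [-4.0, -1.4, 9.0]
grip_width: -0.001
grip_force: 4.4
time_s: 10.05
eef_pos: [614.0, 118.9, 128.9]
ee_rot: [0.003, 0.324, 0.946, 0.0]
force: [4.4, -4.4, 7.6]
grip_width: -0.0
grip_force: 3.8
```

```bash
python3 -m jog '[{"delta_pos":[-1.6,1.2,0],"angular":[0,0,0],"fingers":0},{"delta_pos":[-3.2,2.4,0],"angular":[0,0,0],"fingers":0},{"delta_pos":[-4.8,3.6,0],"angular":[0,0,0],"fingers":0}]';python3 -m jog '[{"delta_pos":[-1.6,1.2,0],"angular":[0,0,0],"fingers":0},{"delta_pos":[-3.2,2.4,0],"angular":[0,0,0],"fingers":0},{"delta_pos":[-4.8,3.6,0],"angular":[0,0,0],"fingers":0}]'; python3 - <<'E'
from h import *
c=cap("side");cv2.imwrite("pics/z5.png",cv2.resize(c["pixels"][175:255,185:275],None,fx=6,fy=6,interpolation=cv2.INTER_CUBIC))
E
```

```text
time_s: 10.42
eef_pos: [609.3, 122.8, 128.9]
ee_rot: [0.003, 0.324, 0.946, 0.0]
force: [4.7, -3.3, 7.4]
grip_width: 0.002
grip_force: 3.7
time_s: 10.8
eef_pos: [604.1, 126.7, 128.7]
ee_rot: [0.002, 0.324, 0.946, 0.0]
force: [2.7, -0.8, 6.6]
grip_width: -0.0
grip_force: 2.7
```

View pics/z5.png

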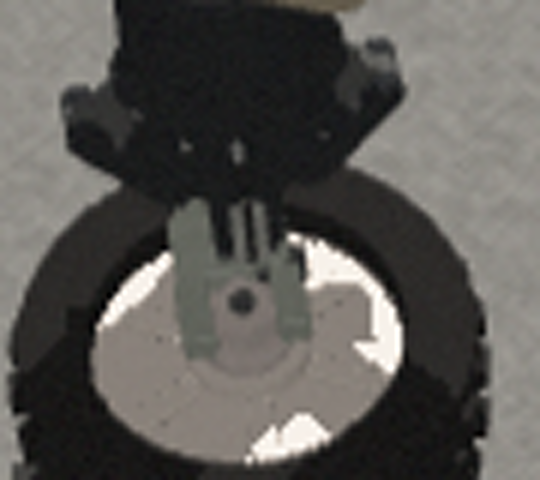

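The jaws look nearly closed, with inner edges at crop (217,345) and (277,330). The drag has risen to about 6 N. I'll stroke again, pressing slightly harder, to tell slip from roll.

```bash
python3 -m jog '[{"delta_pos":[0,0,6],"angular":[0,0,0],"fingers":0},{"delta_pos":[14.4,-10.8,6],"angular":[0,0,0],"fingers":0},{"delta_pos":[14.4,-10.8,4],"angular":[0,0,0],"fingers":0},{"delta_pos":[14.4,-10.8,2.5],"angular":[0,0,0],"fingers":0},{"delta_pos":[14.4,-10.8,1.5],"angular":[0,0,0],"fingers":0},{"delta_pos":[14.4,-10.8,1],"angular":[0,0,0],"fingers":0},{"delta_pos":[14.4,-10.8,0.5],"angular":[0,0,0],"fingers":0},{"delta_pos":[14.4,-10.8,0.2],"angular":[0,0,0],"fingers":0}]';python3 -m jog '[{"delta_pos":[-1.6,1.2,-0.7],"angular":[0,0,0],"fingers":0},{"delta_pos":[-3.2,2.4,-0.7],"angular":[0,0,0],"fingers":0},{"delta_pos":[-4.8,3.6,-0.7],"angular":[0,0,0],"fingers":0}]'
```

```text
time_s: 11.85
eef_pos: [617.0, 116.4, 128.4]
ee_rot: [0.0, 0.324, 0.946, -0.0]
force: [-3.6, -0.2, 9.4]
grip_width: -0.001
grip_force: 5.0
time_s: 12.22
eef_pos: [614.3, 118.8, 128.7]
ee_rot: [0.003, 0.324, 0.946, 0.0]
force: [4.5, -5.4, 8.9]
grip_width: 0.0
grip_force: 4.3
```

```bash
python3 -m jog '[{"delta_pos":[-1.6,1.2,0],"angular":[0,0,0],"fingers":0},{"delta_pos":[-3.2,2.4,0],"angular":[0,0,0],"fingers":0}]';python3 -m jog '[{"delta_pos":[-1.6,1.2,0],"angular":[0,0,0],"fingers":0},{"delta_pos":[-3.2,2.4,0],"angular":[0,0,0],"fingers":0}]'
```

```text
time_s: 12.48
eef_pos: [611.1, 121.5, 128.7]
ee_rot: [0.003, 0.324, 0.946, 0.0]
force: [4.7, -3.7, 8.8]
grip_width: 0.002
grip_force: 4.2
time_s: 12.72
eef_pos: [608.0, 123.9, 128.7]
ee_rot: [0.003, 0.324, 0.946, 0.001]
force: [5.4, -3.9, 8.2]
grip_width: -0.002
grip_force: 4.2
```

```bash
python3 -m jog '[{"delta_pos":[-0.8,0.6,-0.5],"angular":[0,0,0],"fingers":0},{"delta_pos":[-1.6,1.2,-1],"angular":[0,0,0],"fingers":0}]';python3 -m jog '[{"delta_pos":[0,0,6],"angular":[0,0,0],"fingers":0},{"delta_pos":[12.8,-9.6,6],"angular":[0,0,0],"fingers":0},{"delta_pos":[12.8,-9.6,4],"angular":[0,0,0],"fingers":0},{"delta_pos":[12.8,-9.6,2.5],"angular":[0,0,0],"fingers":0},{"delta_pos":[12.8,-9.6,1.8],"angular":[0,0,0],"fingers":0},{"delta_pos":[12.8,-9.6,1.2],"angular":[0,0,0],"fingers":0},{"delta_pos":[12.8,-9.6,0.8],"angular":[0,0,0],"fingers":0}]';python3 -m jog '[{"delta_pos":[-1.6,1.2,-0.6],"angular":[0,0,0],"fingers":0},{"delta_pos":[-3.2,2.4,-0.8],"angular":[0,0,0],"fingers":0},{"delta_pos":[-4.8,3.6,-0.9],"angular":[0,0,0],"fingers":0},{"delta_pos":[-6.4,4.8,-0.9],"angular":[0,0,0],"fingers":0}]'
```

```text
time_s: 12.98
eef_pos: [606.9, 124.8, 128.2]
ee_rot: [0.004, 0.324, 0.946, 0.001]
force: [5.4, -5.1, 11.2]
grip_width: 0.002
grip_force: 5.5
time_s: 13.85
eef_pos: [617.6, 115.9, 128.0]
ee_rot: [0.001, 0.324, 0.946, -0.0]
force: [-1.7, -3.1, 11.9]
grip_width: 0.001
grip_force: 6.1
time_s: 14.35
eef_pos: [613.0, 120.0, 128.1]
ee_rot: [0.004, 0.324, 0.946, 0.0]
force: [5.5, -5.9, 12.7]
grip_width: 0.001
grip_force: 5.9
```

The drag now scales with pressure (8 N at 12.7 N), so the worm is blocked and the jaw snug. I'll finish the stroke more gently, lift off and look.

```bash
python3 -m jog '[{"delta_pos":[-1.6,1.2,0.5],"angular":[0,0,0],"fingers":0},{"delta_pos":[-3.2,2.4,0.5],"angular":[0,0,0],"fingers":0},{"delta_pos":[-4.8,3.6,0.5],"angular":[0,0,0],"fingers":0}]';python3 -m jog '[{"delta_pos":[0,0,10],"angular":[0,0,0],"fingers":0},{"delta_pos":[0,0,60],"angular":[0,0,0],"fingers":0},{"delta_pos":[30,-50,90],"angular":[0,0,0],"fingers":0},{"delta_pos":[0,-110,90],"angular":[0,0,0],"fingers":0},{"delta_pos":[-30,-170,90],"angular":[0,0,0],"fingers":0},{"delta_pos":[-60,-230,90],"angular":[0,0,0],"fingers":0},{"delta_pos":[-60,-230,90],"angular":[0,0,0],"fingers":0}]'; python3 - <<'E'
from h import *
s=cap("side");t=cap("top");S=ctrl.sense()
print(S["eef_pos"],S["joints"])
a=cv2.resize(s["pixels"][145:285,180:275],None,fx=4,fy=4,interpolation=cv2.INTER_CUBIC)
b=cv2.resize(t["pixels"][135:230,185:285],None,fx=4,fy=4,interpolation=cv2.INTER_CUBIC)
o=np.zeros((560,785,3),np.uint8);o[:560,:380]=a;o[:380,385:785]=b
cv2.imwrite("pics/z6.png",o)
E
```

```text
time_s: 14.72
eef_pos: [608.0, 124.0, 128.3]
ee_rot: [0.004, 0.324, 0.946, 0.001]
force: [7.5, -4.4, 11.2]
grip_width: -0.0
grip_force: 5.2
time_s: 15.6
eef_pos: [544.6, -107.5, 215.9]
ee_rot: [-0.001, 0.325, 0.946, 0.0]
force: [-0.2, 0.8, -0.7]
grip_width: -0.0
grip_force: 0.0
[ 545.71275143 -106.05491067  215.97751204] [-4.02852459e-01  4.06851043e-01  1.45139978e+00  3.43837778e-04
  1.28422143e+00 -1.31224159e+00]
```

View pics/z6.png

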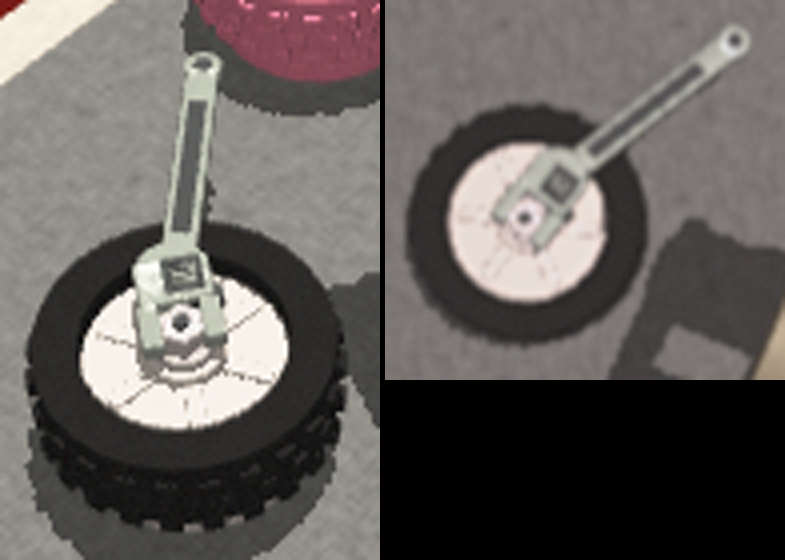

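The jaws now lie flush on the nut, with the axle at side crop (182,322). The handle hole is at side crop (203,65) and top crop (735,40). Next, I'll set the closed fingers beside the handle on its far side.

```bash
python3 -m jog '[{"delta_pos":[40,45,0],"angular":[0,0,-0.1],"fingers":0},{"delta_pos":[80,90,0],"angular":[0,0,-0.2],"fingers":0},{"delta_pos":[120,135,0],"angular":[0,0,-0.245],"fingers":0},{"delta_pos":[161,174.5,0],"angular":[0,0,-0.245],"fingers":0},{"delta_pos":[161,174.5,-40],"angular":[0,0,-0.245],"fingers":0},{"delta_pos":[161,174.5,-60],"angular":[0,0,-0.245],"fingers":0},{"delta_pos":[161,174.5,-60],"angular":[0,0,-0.245],"fingers":0}]'; python3 - <<'E'
from h import *
s=cap("side");S=ctrl.sense()
print(S["eef_pos"],S["joints"],S["ee_rot"])
cv2.imwrite("pics/z7.png",cv2.resize(s["pixels"][120:260,160:300],None,fx=4,fy=4,interpolation=cv2.INTER_CUBIC))
E
```

```text
time_s: 16.58
eef_pos: [706.5, 71.2, 153.8]
ee_rot: [-0.002, 0.436, 0.9, -0.001]
force: [0.6, -0.2, 0.1]
grip_width: 0.001
grip_force: 0.0
[707.16709453  70.67135701 155.81758576] [-6.48774926e-02  8.08539405e-01  9.44166417e-01  2.97460718e-04
  1.38987537e+00 -7.32686425e-01] [-5.12948570e-04  4.36334131e-01  8.99784563e-01 -5.08761768e-05]
```

View pics/z7.png

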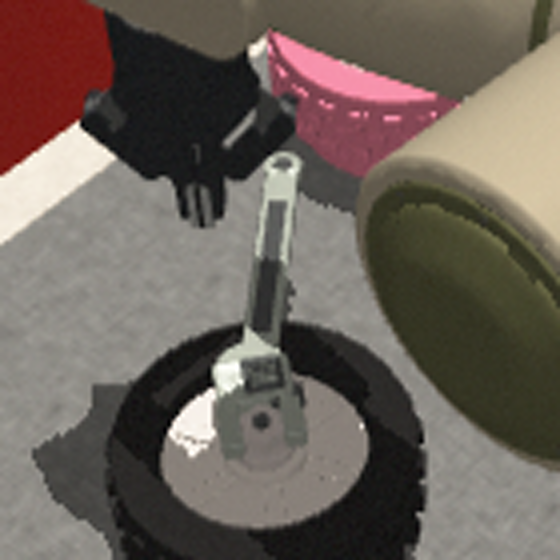

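The fingertips are at crop (203,225), to the far side of the handle and clear of it. I'll lower them and move in.

```bash
python3 -m jog '[{"delta_pos":[0,0,-30],"angular":[0,0,0],"fingers":0},{"delta_pos":[0,0,-48],"angular":[0,0,0],"fingers":0},{"delta_pos":[0,0,-48],"angular":[0,0,0],"fingers":0},{"delta_pos":[-4,-3.5,-48],"angular":[0,0,0],"fingers":0},{"delta_pos":[-7,-6,-48],"angular":[0,0,0],"fingers":0},{"delta_pos":[-7,-6,-48],"angular":[0,0,0],"fingers":0}]';python3 -m jog '[{"delta_pos":[-1.5,-1.3,0],"angular":[0,0,0],"fingers":0},{"delta_pos":[-3,-2.6,0],"angular":[0,0,0],"fingers":0},{"delta_pos":[-4.5,-3.9,0],"angular":[0,0,0],"fingers":0}]';python3 -m jog '[{"delta_pos":[-1.5,-1.3,0],"angular":[0,0,0],"fingers":0},{"delta_pos":[-3,-2.6,0],"angular":[0,0,0],"fingers":0},{"delta_pos":[-4.5,-3.9,0],"angular":[0,0,0],"fingers":0}]'
```

```text
time_s: 17.38
eef_pos: [700.4, 62.5, 108.8]
ee_rot: [0.0, 0.437, 0.899, 0.0]
force: [-0.3, -0.9, 0.2]
grip_width: -0.002
grip_force: 0.0
time_s: 17.75
eef_pos: [696.0, 59.0, 108.1]
ee_rot: [0.0, 0.437, 0.899, 0.0]
force: [1.7, 0.7, -1.2]
grip_width: -0.001
grip_force: 1.2
time_s: 18.12
eef_pos: [691.4, 54.8, 108.1]
ee_rot: [0.0, 0.437, 0.899, 0.0]
force: [3.5, 0.4, 0.3]
grip_width: -0.002
grip_force: 1.3
```

```bash
python3 -m jog '[{"delta_pos":[-4.2,-4.4,0],"angular":[0,0,-0.044],"fingers":0},{"delta_pos":[-8.6,-9,0],"angular":[0,0,-0.087],"fingers":0},{"delta_pos":[-13.2,-13.2,0],"angular":[0,0,-0.13],"fingers":0},{"delta_pos":[-17.9,-17.2,0],"angular":[0,0,-0.175],"fingers":0},{"delta_pos":[-22.8,-21,0],"angular":[0,0,-0.218],"fingers":0},{"delta_pos":[-27.8,-24.5,0],"angular":[0,0,-0.262],"fingers":0}]';python3 - <<'E'
from h import *
s=cap("side");t=cap("top")
a=s["pixels"][130:270,170:280];b=t["pixels"][125:235,185:285]
o=np.zeros((560,845,3),np.uint8);o[:560,:440]=cv2.resize(a,None,fx=4,fy=4,interpolation=2);o[:440,445:845]=cv2.resize(b,None,fx=4,fy=4,interpolation=2)
cv2.imwrite("pics/z8.png",cv2.resize(o,(790,524)))
E
```

```text
time_s: 18.88
eef_pos: [663.0, 30.6, 108.0]
ee_rot: [-0.0, 0.552, 0.834, 0.0]
force: [1.6, 1.5, 0.4]
grip_width: -0.0
grip_force: 1.4
```

View pics/z8.png

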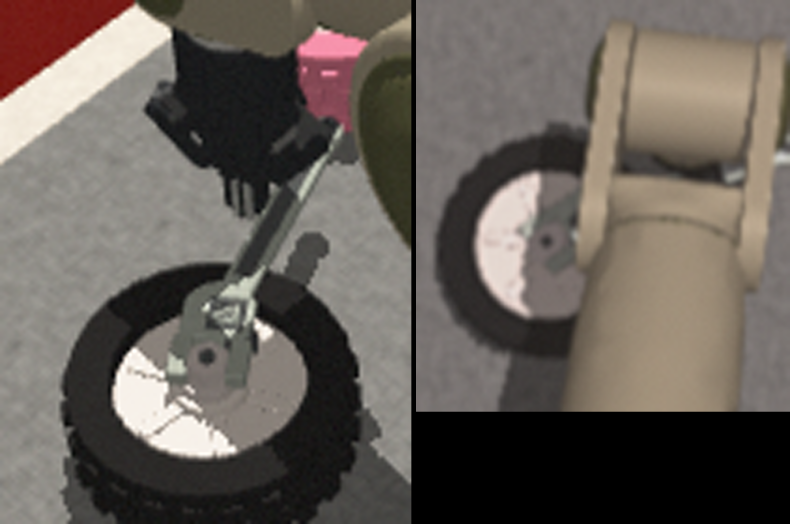

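The wrench follows the fingers, snug and level, with the axle at crop (207,357), and needs only about 2 N. I'll carry on along the arc.

```bash
python3 -m jog '[{"delta_pos":[-5.2,-3.3,0],"angular":[0,0,-0.044],"fingers":0},{"delta_pos":[-10.6,-6.4,0],"angular":[0,0,-0.087],"fingers":0},{"delta_pos":[-21.7,-11.9,0],"angular":[0,0,-0.175],"fingers":0},{"delta_pos":[-33.2,-16.5,0],"angular":[0,0,-0.262],"fingers":0},{"delta_pos":[-45,-19.9,0],"angular":[0,0,-0.349],"fingers":0},{"delta_pos":[-57.2,-22.4,0],"angular":[0,0,-0.436],"fingers":0},{"delta_pos":[-69.5,-23.8,0],"angular":[0,0,-0.524],"fingers":0},{"delta_pos":[-81.8,-24.1,0],"angular":[0,0,-0.611],"fingers":0},{"delta_pos":[-94.2,-23.3,0],"angular":[0,0,-0.698],"fingers":0},{"delta_pos":[-104,-21.9,0],"angular":[0,0,-0.768],"fingers":0}]';python3 -m jog '[{"delta_pos":[0,0,0],"angular":[0,0,0],"fingers":0},{"delta_pos":[0,0,0],"angular":[0,0,0],"fingers":0},{"delta_pos":[0,0,0],"angular":[0,0,0],"fingers":0}]'
```

```text
time_s: 20.23
eef_pos: [559.0, 8.5, 108.0]
ee_rot: [0.0, 0.824, 0.566, -0.0]
force: [2.1, -0.0, -1.0]
grip_width: -0.005
grip_force: 1.1
time_s: 20.6
eef_pos: [559.6, 8.6, 107.8]
ee_rot: [-0.0, 0.823, 0.568, -0.0]
force: [-0.5, -0.0, 0.7]
grip_width: 0.0
grip_force: 0.0
```

```bash
python3 -m jog '[{"delta_pos":[10,-1.5,0],"angular":[0,0,0],"fingers":0},{"delta_pos":[25,-4,0],"angular":[0,0,0],"fingers":0},{"delta_pos":[25,-4,20],"angular":[0,0,0],"fingers":0},{"delta_pos":[25,-4,80],"angular":[0,0,0],"fingers":0},{"delta_pos":[25,-20,130],"angular":[0,0,0],"fingers":0},{"delta_pos":[0,-80,130],"angular":[0,0,0],"fingers":0},{"delta_pos":[-40,-140,130],"angular":[0,0,0],"fingers":0},{"delta_pos":[-80,-200,130],"angular":[0,0,0],"fingers":0},{"delta_pos":[-120,-260,130],"angular":[0,0,0],"fingers":0},{"delta_pos":[-120,-260,130],"angular":[0,0,0],"fingers":0}]';python3 - <<'E'
from h import *
s=cap("side");t=cap("top")
a=s["pixels"][130:270,170:290];b=t["pixels"][135:235,185:275]
o=np.zeros((560,845,3),np.uint8);o[:560,:480]=cv2.resize(a,None,fx=4,fy=4,interpolation=2);o[:400,485:845]=cv2.resize(b,None,fx=4,fy=4,interpolation=2)
cv2.imwrite("pics/z9.png",cv2.resize(o,(790,524)))
E
```

```text
time_s: 21.85
eef_pos: [438.3, -253.9, 238.2]
ee_rot: [0.0, 0.824, 0.567, -0.0]
force: [0.6, -0.1, -0.2]
grip_width: 0.004
grip_force: 0.0
```

View pics/z9.png

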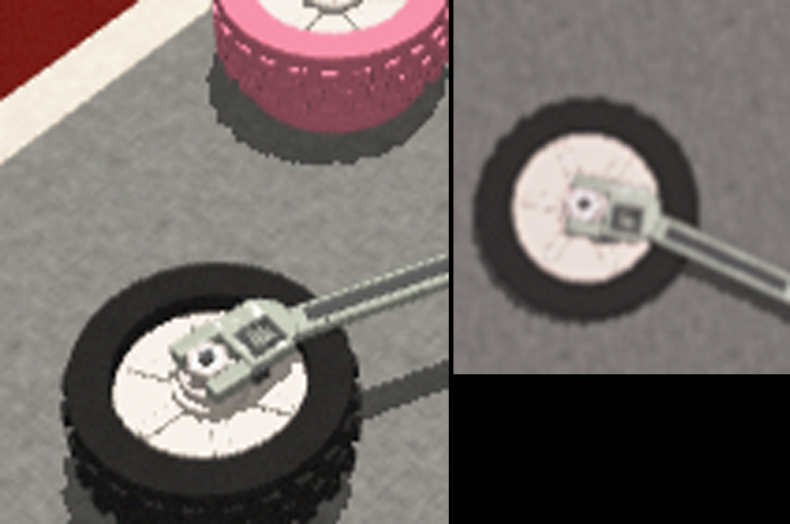

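The wrench is level and snug on the nut, with the axle at side crop (207,357) and top crop (583,204). The handle has swung about 60–66° clockwise, and the robot is clear. Handing in.

```bash
python3 -c "
from rig import ctrl
print(ctrl.finish_job())"
```

```text
the job is handed in; nothing more can be done
None
```

The jaw was rolled snug (judged by worm drag and the camera images), the handle was swung about 60–66° clockwise by image estimate, the wrench was left level on the nut with the robot clear, and the job is handed in; no pass/fail result was shown.

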